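Lift the hot lid off the block heater with the lid lifter

ROBOT

A 7-joint arm with a two-finger parallel gripper is mounted at the origin on the work surface. World frame = base frame: x ahead of the robot, y to its left, z up, the work surface at z = 0. Lengths are in m, angles in rad, forces in N, time in s.
With the tool pointing down it reaches from about 0.4 to 0.9 m from the base axis. Payload 5.6 kg.
Tool frame: the origin (TCP) lies midway between the tips of the shut fingers; the grasp point (between the pads) lies 19 mm behind it; z points along the fingers, y is the direction in which the jaws open and shut (so a half turn about z gives the same grasp; the last joint's range is limited). The gripper opens to 92 mm and grips with 3 to 60 N. Pads are 20 mm wide; open, the fingers measure 128 mm over their backs; the gripper's body (75 mm by 189 mm) begins 69 mm behind the grasp point.
Start: joints at [-1.382, 0.468, -0.012, 1.603, 0.006, 1.071, -0.056], TCP at [0.149, 0.633, 0.18] pointing down, gripper open.
Joint ranges: [-2.53, 2.53], [-0.31, 2.02], [-1.57, 1.55], [0.28, 2.44], [-1.29, 4.43], [0.15, 1.84], [-2.92, 2.92]. Speed limits (rad/s): [2.57, 2.57, 3.14, 3.14, 3.14, 3.14, 3.14].

INTERFACE

Orientations are given as a unit quaternion [x, y, z, w].
In Python, from bench import readout, vision, r gives the robot as it stands.
- The arm moves only by the shell command python3 -m inch 'ROWS' [OPENING]. ROWS is JSON, a list of rows, each a list of 4 numbers: the shift along the tool's x, y, z each as a share of 4 cm, from -1 to 1, then the turn about the tool's z as a share of 4 degrees, from -1 to 1. In form: [[tx, ty, tz, spin], ...]. A call has 1 to 20 rows; each row shifts and turns the commanded pose from where the row before left it, along the tool's axes as they then stand; what a row does not reach is not made up. A row lasts 1/10 s, in which the tool goes at most 50 mm and 8.59 degrees, less where a joint would pass 70% of its speed; a pose out of reach is approached as far as the arm can. A call with a number of a shift or a turn outside -1 to 1 is refused whole. A call with a gripper value outside its range is refused whole. OPENING is the closure, from 0 (fully open) to 1 (shut), set as the call begins (- or left out, the last holds). The fingers move at their own pace and stop on an object; the grip force is fixed at half the most. Time passes only in rows, so rows that do not move let the fingers close. It gives the time, the measured TCP pose, the force and the opening at its end, in the units of the state.
- readout.observe(): the state, without advancing time (a new reading comes with each control period).
- vision.camera(name): name is "scene" or "top" or "wrist"; returns a dict with "pixels" (400x640x3 uint8, red, green, blue), "fx", "fy", "cx", "cy" (pixels), "k1" (the pictures are not rectified: a ray, as slopes to the right and down, at radius r is drawn at 1 + k1 r^2 times it, then the intrinsics apply), "pose" (4x4, takes a point from camera to world coordinates); the wrist camera has in their place "hand_eye" (4x4, takes a point from camera to tool coordinates, whose origin is the TCP and whose axes are the flange's). Camera axes: x right, y down, z forward; pixel columns grow to the right and rows downward; lengths in m; the calibration is good to about 2 mm. A picture is of the moment at which its call begins: read the wrist's pose just before it. There is no depth.
- r.finish_job(): hands the job in, once; it reports no verdict.
The state is a dict: "t": time; "q": joint angles; "joint_vel": joint speeds; "joint_torque": joint torques, N m; "ee_pos": TCP position; "ee_rot": TCP orientation; "contact_force": force on the tool from outside, world axes, zero at the start; "wrist_torque": the same for the moment, N m; "width": finger opening in m.
Only numpy, scipy, OpenCV 4.12 (cv2) and the standard library are available. Lean on these libraries where they do the work, as an engineer would, in place of code of your own. Each camera call takes 0.05 s, during which the arm holds its last target.

TASK

The lid of the block heater is too hot to touch: take the lid lifter by its black grip, hook its fork under the lid's loop, ease the lid straight up out of its tight seal and carry it level to the lid rest. Feel for the dish of the rest, which is clamped at a different height every time, set the lid gently into it with its plug fully home, and slide the fork out. Then stand the lifter upright on its rubber mat again, never forcing or pressing on the lid and leaving the other things on the bench alone.

Things in the scene. Friction and masses are not known exactly. Their poses are not given: they have to be found in the camera images.
- lifter_grip (a point): centre of the lid lifter's black grip, an upright block 24 x 24 mm wide, 62 mm tall, 107 mm above the lifter's underside; meant to be gripped from above across its y faces. The lifter is a C-shaped steel fork, 138 mm tall, 250 g, that stands by itself; z up. The C is open to its +x; a load carried at x = 0 hangs straight below the grip
- lifter: the same lifter; origin mid-underside. A column (18 mm wide, 76 tall) at x = -41 to -31 mm, with a foot 44 mm wide and 10 tall, joins the prongs to an arm under the grip (arm 66 to 76 mm up, x = -41 to +12)
- lifter_fork (a point): the lifter's fork, point at x = y = 0 level with the prongs' upper faces, 7 mm above the underside. Two flat prongs run along x to x = +31 mm, centred at y = +18 and -18 mm, each 8 mm wide, 7 mm thick; at the +x end (x = 26 to 31 mm) each has an upturned tip 8 mm higher, 15 mm above the underside
- lid: round steel lid, about 600 g (480 to 750), too hot for the gripper; origin at the centre of its underside, z up. Plug 80 mm diameter, 14 mm deep; above it a flange 120 mm diameter, 12 mm thick (14 to 26 mm above the origin), then a square loop handle. The flange's underside sits on the heater, later on the rest's dish
- lid_loop (a point): middle of the loop handle's top bar, 56 mm above the lid's origin, over the lid's centre of mass. 8 mm round bar along the lid's y, 70 mm clear between its two legs, 26 mm clear from flange to bar. The fork goes through along the lid's x, from either side
- heater_mouth (a point): centre of the heater's round mouth (84 mm diameter, 30 deep), 90 mm above the bench. White and steel block 150 x 150 mm, fixed, black front panel at its -x. Two sprung rubber bars in the mouth pinch the lid's plug: pulling it out takes some 4 to 10 N more than its weight for the first 7 to 10 mm, then they let go
- rest: lid rest, fixed: grey foot 130 x 130 mm, origin mid-underside, z up. Over it, centred, a round dish on a post: 116 mm outer and 88 mm inner diameter, 20 mm deep. It is clamped with its rim 75 to 145 mm above the bench, different every time and not measured: feel for it, or look
- rest_base (a point): point on the rest's centre line, 12 mm above the bench, straight under the middle of the dish
- mat: square black rubber mat 130 x 130 x 3 mm, fixed to the bench; origin mid-underside. The lifter starts on it and goes back on it
- vial_rack: bystander: white rack with amber vials, 70 x 130 mm, 47 mm tall; origin at its underside
- bottle: bystander: amber jar 60 mm diameter, 80 mm tall; origin at its underside
- beaker: bystander: white beaker 68 mm diameter, 85 mm tall; origin at its underside
Not all that is in view belongs to the job. Leave any orange or red look-alike of the part that bears heater_mouth alone.

How it is judged:
On the way, in this order (a step that is already met when the one before it is completed fails the run):
1. the lifter is held clear of its mat (height (world z) of lifter above 0.03 m and contact force between the fingers and lifter above 1 N), for 0.2 s.
2. the lid hangs level on the held lifter, clear of the heater (z of lid in the frame of heater_mouth above 0.005 m and contact force between lifter and lid above 2 N and contact force between the fingers and lifter above 1 N and contact force between lid and heater below 0.1 N and angle between lid's own z axis and vertical below 0.2 rad), for 0.3 s.
3. the lid sits fully home in the dish of the rest and the fork is off it (horizontal distance between lid and rest_base below 0.007 m and angle between lid's own z axis and vertical below 0.06 rad and contact force between lid and rest above 1.5 N and contact force between lifter and lid below 0.1 N), for 0.3 s.
At the end, for the whole second after the job is handed in: the lid rests in the dish of the lid rest, centred within 7 mm and within 0.06 rad of level, borne by the rest and free of the lifter; the lifter stands upright (within 0.06 rad) on its mat, its middle within 55 mm of the mat's middle; both are at rest (all of step 3 and linear speed of each of lid, lifter below 0.01 m/s and angle between lifter's own z axis and vertical below 0.06 rad and horizontal distance between lifter and mat below 0.055 m and contact force between lifter and mat above 0.8 N); the robot touches nothing.
It fails at once if the lid is touched by the gripper or arm (contact force between any of the fingers, the arm and lid above 0.3 N).
It fails at once if the lid tips by more than 0.25 rad (angle between lid's own z axis and vertical above 0.25 rad).
It fails at once if the lifter pulls or presses on the lid with more than 20 N (contact force between lifter and lid above 20 N).
It fails at once if the lid is dropped or pressed onto the rest with more than 20 N (contact force between lid and rest above 20 N).
It fails at once if a bystander is moved by more than 20 mm (distance of any of vial_rack, bottle, beaker from where it was at the start of the episode above 0.02 m).
It also fails if it takes over 72 s, if anything falls off the work surface, if the arm or the gripper's body presses on something with over 40 N, if the wrist force passes 120 N, or if a joint passes its speed limit or range.

## Working session

There is one attempt and no reset: what is moved stays moved. The work goes in short steps, Python scripts to look and compute and a shell command to move; the robot and the scene stay as the last step left them, time stands still between calls to the robot, and variables do not carry over. Pictures are saved under pics/ and viewed, and the job is handed in when it is done.

```bash
ls; mkdir -p pics; python3 - <<'E'
from bench import readout, vision, r
import cv2, numpy as np
print(readout.observe())
for n in ["scene","top","wrist"]:
    c=vision.camera(n); cv2.imwrite(f"pics/{n}0.png",c["pixels"][:,:,::-1])
    print(n,{k:(np.round(v,4).tolist() if k!="pixels" else 0) for k,v in c.items()})
E
```

```text
pics
{'t': 0.0, 'q': array([-1.38201542,  0.46836202, -0.01157522,  1.6035904 ,  0.00600364,
        1.07140732, -0.05626549]), 'joint_vel': array([-0.00156068, -0.00014847,  0.00095988,  0.0007397 , -0.00023162,
        0.00052155,  0.0001943 ]), 'joint_torque': array([-1.23480801e-03, -5.20567060e+01, -1.29797953e-02, -2.43763286e+01,
       -5.66883688e-02,  1.71503692e-02,  1.48659806e-04]), 'ee_pos': array([0.14925826, 0.63198607, 0.17956399]), 'ee_rot': array([ 1.15657262e-01,  9.93288803e-01, -8.65962496e-04, -3.15832443e-05]), 'contact_force': array([-0.39689348,  0.04575591, -0.67985906]), 'wrist_torque': array([-0.00451644,  0.04296754, -0.00902758]), 'width': 0.09217690711150629}
scene {'pixels': 0, 'fx': 362.391, 'fy': 362.391, 'cx': 319.8661, 'cy': 208.1186, 'k1': -0.0415, 'pose': [[-0.8713, 0.3279, -0.365, 0.9396], [0.4906, 0.5751, -0.6546, 0.5947], [-0.0047, -0.7495, -0.662, 0.6863], [0.0, 0.0, 0.0, 1.0]]}
top {'pixels': 0, 'fx': 368.2008, 'fy': 368.2008, 'cx': 317.931, 'cy': 195.3962, 'k1': -0.0232, 'pose': [[-0.0164, -0.9924, 0.1223, 0.5384], [-0.9992, 0.0205, 0.0329, -0.006], [-0.0351, -0.1216, -0.992, 0.8906], [0.0, 0.0, 0.0, 1.0]]}
wrist {'pixels': 0, 'fx': 291.3047, 'fy': 291.3047, 'cx': 318.0195, 'cy': 203.2155, 'k1': -0.0523, 'hand_eye': [[-0.0006, -0.9657, -0.2595, 0.072], [1.0, -0.0007, 0.0003, -0.0006], [-0.0005, -0.2595, 0.9657, -0.204], [0.0, 0.0, 0.0, 1.0]]}
```

View pics/scene0.png

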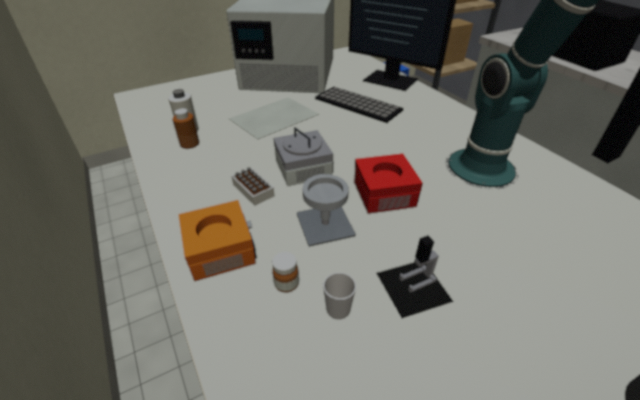

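View pics/top0.png

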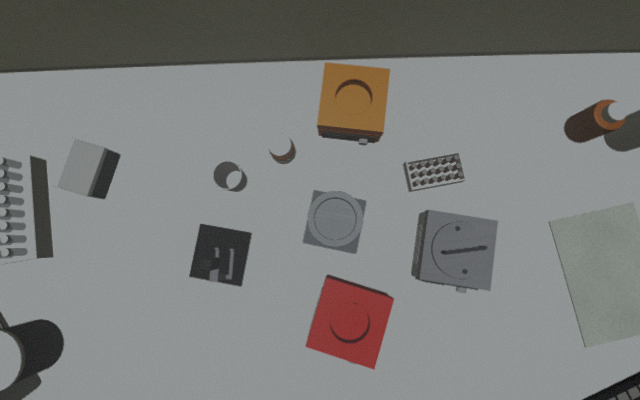

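View pics/wrist0.png

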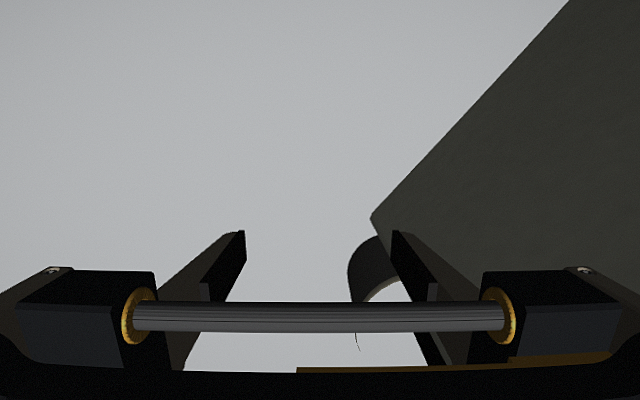

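```bash
cat > h.py <<'E'
from bench import readout, vision, r
import cv2, numpy as np
from scipy.spatial.transform import Rotation as R
def K(c): return np.array([[c["fx"],0,c["cx"]],[0,c["fy"],c["cy"]],[0,0,1]]),np.array([c["k1"],0,0,0.])
def pose(c):
    if "pose" in c: return np.array(c["pose"])
    return None
def ray(c,uv,P):
    k,d=K(c); P=np.array(P)
    s=cv2.undistortPoints(np.array(uv,float).reshape(-1,1,2),k,d).reshape(-1,2)
    v=np.c_[s,np.ones(len(s))]@P[:3,:3].T
    return P[:3,3],v
def onz(c,uv,z,P):
    o,v=ray(c,uv,P); return o+v*((z-o[2])/v[:,2])[:,None]
def proj(c,X,P):
    P=np.array(P); k,d=K(c); Pi=np.linalg.inv(P)
    return cv2.projectPoints(np.array(X,float).reshape(-1,1,3),cv2.Rodrigues(Pi[:3,:3])[0],Pi[:3,3],k,d)[0].reshape(-1,2)
def wristP(c,s):
    T=np.eye(4);T[:3,:3]=R.from_quat(s["ee_rot"]).as_matrix();T[:3,3]=s["ee_pos"]
    return T@np.array(c["hand_eye"])
def crop(img,x0,y0,x1,y1,f,name,gain=1.0):
    im=img[y0:y1,x0:x1,::-1]; im=np.clip(im*gain,0,255).astype(np.uint8)
    cv2.imwrite(name,cv2.resize(im,None,fx=f,fy=f,interpolation=cv2.INTER_CUBIC))
E
python3 - <<'E'
import pickle
from h import *
cs={n:vision.camera(n) for n in("top","scene")}
pickle.dump(cs,open("c0.pkl","wb"))
t=cs["top"]["pixels"];s=cs["scene"]["pixels"]
crop(t,180,215,260,295,7,"pics/t_mat.png",2)
crop(t,295,175,375,260,7,"pics/t_rest.png",1.5)
crop(t,405,200,505,300,6,"pics/t_heat.png",1.5)
crop(s,370,225,460,320,6,"pics/s_mat.png",1.5)
crop(s,260,120,360,250,4,"pics/s_hr.png",1.5)
E
```

```text
(no output)
```

View pics/t_mat.png

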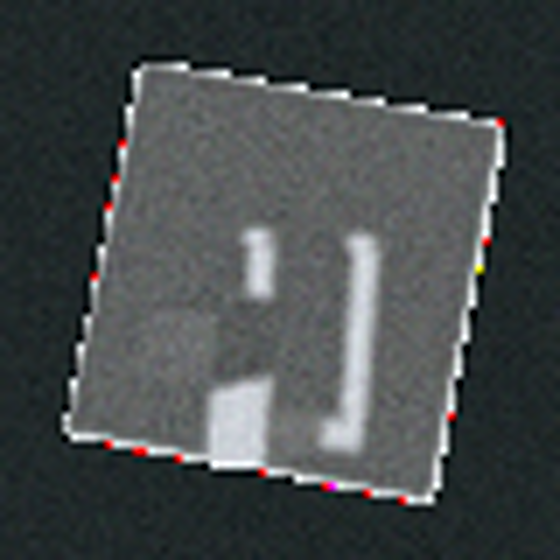

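View pics/t_rest.png

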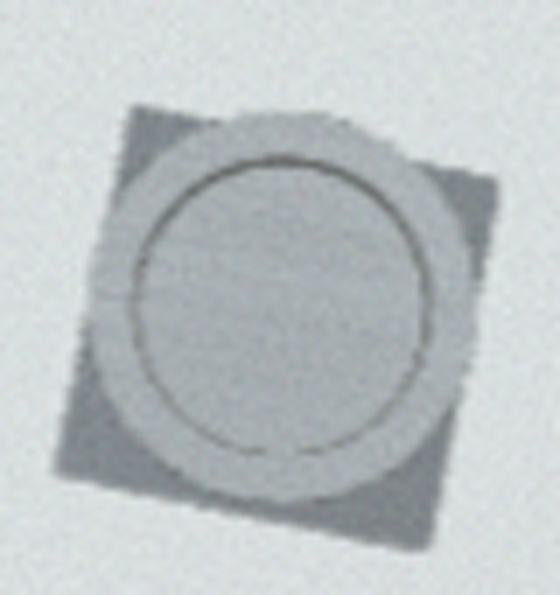

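View pics/t_heat.png

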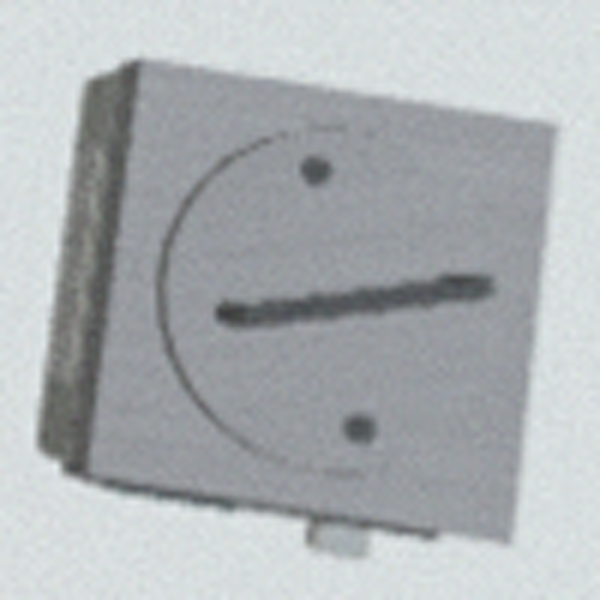

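View pics/s_mat.png

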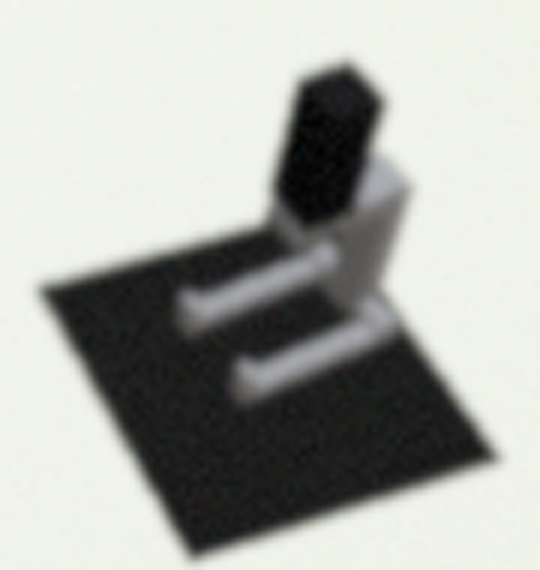

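View pics/s_hr.png

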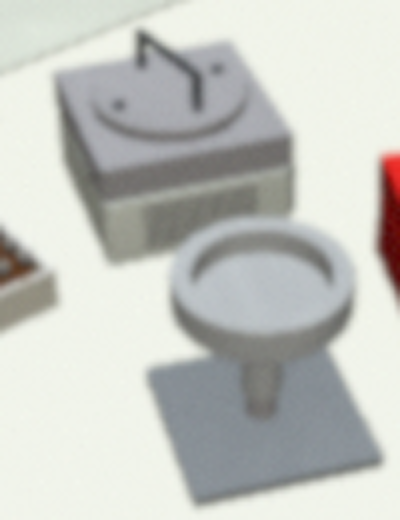

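```bash
python3 - <<'E'
import pickle
from h import *
cs=pickle.load(open("c0.pkl","rb")); t=cs["top"];s=cs["scene"]
np.set_printoptions(precision=4,suppress=True)
def T(p,o,f): return [(o[0]+(x+.5)/f-.5,o[1]+(y+.5)/f-.5) for x,y in p]
m=onz(t,T([(140,68),(500,122),(435,500),(68,435)],(180,215),7),.003,t["pose"]); print("mat",m,m.mean(0))
pr=onz(t,T([(258,232),(362,237)],(180,215),7),.018,t["pose"]); print("tips",pr)
print("matscene",onz(s,[(370+42/6,225+288/6),(370+193/6,225+556/6),(370+497/6,225+458/6)],.003,s["pose"]))
print("griptop scene",onz(s,[(370+342/6,225+85/6)],.141,s["pose"]))
print("griptop top?",onz(t,T([(175,345)],(180,215),7),.141,t["pose"]))
print("prong right",onz(t,T([(360,260),(353,410)],(180,215),7),.010,t["pose"]))
bar=onz(t,T([(230,313),(488,285)],(405,200),6),.132,t["pose"]); print("bar",bar,bar.mean(0), np.linalg.norm(bar[0]-bar[1]))
print("scr",onz(t,T([(316,170),(359,428)],(405,200),6),.102,t["pose"]).mean(0))
hp=onz(t,T([(135,62),(556,125),(512,545),(82,478)],(405,200),6),.09,t["pose"]);print("heat",hp,hp.mean(0))
f=onz(t,T([(132,105),(498,180),(430,550),(58,475)],(295,175),7),.012,t["pose"]); print("restfoot",f,f.mean(0))
# dish rim circle: outer center crop, dia
for z in(.075,.11,.145):
    q=onz(t,T([(90,305),(475,305),(283,113),(283,500)],(295,175),7),z,t["pose"]); print(z,np.linalg.norm(q[0]-q[1]),np.linalg.norm(q[2]-q[3]),(q[0]+q[1]+q[2]+q[3])/4)
    q=onz(s,[(260+168/4,120+280/4),(260+355/4,120+280/4)],z,s["pose"]);print(" scene",np.linalg.norm(q[0]-q[1]),q.mean(0))
E
```

```text
mat [[0.5827 0.3135 0.003 ]
 [0.5619 0.1868 0.003 ]
 [0.4342 0.2085 0.003 ]
 [0.4572 0.336  0.003 ]] [0.509  0.2612 0.003 ]
tips [[0.5257 0.2662 0.018 ]
 [0.5235 0.2305 0.018 ]]
matscene [[0.5592 0.1886 0.003 ]
 [0.5835 0.3128 0.003 ]
 [0.46   0.3368 0.003 ]]
griptop scene [[0.4936 0.2504 0.141 ]]
griptop top? [[0.4952 0.2518 0.141 ]]
prong right [[0.5156 0.2333 0.01  ]
 [0.4652 0.2351 0.01  ]]
bar [[ 0.5119 -0.2317  0.132 ]
 [ 0.5196 -0.3187  0.132 ]] [ 0.5158 -0.2752  0.132 ] 0.0872902503069897
scr [ 0.5153 -0.2784  0.102 ]
heat [[ 0.6005 -0.2152  0.09  ]
 [ 0.5749 -0.3641  0.09  ]
 [ 0.4281 -0.3383  0.09  ]
 [ 0.4537 -0.1892  0.09  ]] [ 0.5143 -0.2767  0.09  ]
restfoot [[ 0.661   0.0337  0.012 ]
 [ 0.6325 -0.091   0.012 ]
 [ 0.5079 -0.0643  0.012 ]
 [ 0.535   0.0607  0.012 ]] [ 0.5841 -0.0152  0.012 ]
0.075 0.12161429406724761 0.12235968684415244 [ 0.5874 -0.0158  0.075 ]
 scene 0.12628186627501603 [ 0.5534 -0.0668  0.075 ]
0.11 0.11639516198499736 0.11710856589590865 [ 0.5853 -0.0154  0.11  ]
 scene 0.11905164675495074 [ 0.5755 -0.029   0.11  ]
0.145 0.11117602990274714 0.11185744494766485 [ 0.5832 -0.015   0.145 ]
 scene 0.11182142723488514 [0.5976 0.0089 0.145 ]
```

```bash
cat >> h.py <<'E'
def yaw_y(s):  # world angle of tool y, deg
    m=R.from_quat(s["ee_rot"]).as_matrix(); return np.degrees(np.arctan2(m[1,1],m[0,1]))
def plan(target,yawy=None,s=None):
    s=s or readout.observe(); m=R.from_quat(s["ee_rot"]).as_matrix()
    a=0
    if yawy is not None:
        a=-(yawy-yaw_y(s)); a=(a+180)%360-180
        m=m@R.from_euler("z",a,degrees=True).as_matrix()
    d=m.T@(np.array(target)-s["ee_pos"])
    print("t",round(s["t"],2),"at",np.round(s["ee_pos"],4),"yawy",round(yaw_y(s),2),"F",np.round(s["contact_force"],2),"w",round(s["width"],4))
    print("spin first deg",round(a,2),"shares",round(a/4,3)," then tool mm",np.round(d*1000,1),"shares",np.round(d/.04,3))
E
python3 -m inch '[[0,0,-0.5,-0.8],[0,0,-0.5,-0.8],[0,0,-0.5,-0.85]]'
python3 -c "
from h import *
plan((.48,.2505,.24),86.5)"
```

```text
t: 0.55
ee_pos: [0.1493, 0.6324, 0.2409]
ee_rot: [0.029, 1.0, -0.0, -0.0]
contact_force: [-0.3, 1.2, -0.3]
width: 0.0919
t 0.55 at [0.1493 0.6324 0.2409] yawy 86.65 F [-0.35  1.16 -0.33] w 0.0919
spin first deg 0.15 shares 0.038  then tool mm [-353.4 -361.     1.1] shares [-8.835 -9.025  0.028]
```

```bash
python3 -m inch '[[-0.7,-0.7,0,0],[-0.85,-0.85,0,0],[-0.85,-0.85,0,0],[-0.85,-0.85,0,0],[-0.85,-0.85,0,0],[-0.85,-0.85,0,0],[-0.85,-0.85,0,0],[-0.85,-0.85,0,0],[-0.85,-0.85,0,0],[-0.8,-0.85,0,0],[-0.53,-0.67,0,0],[0,0,0,0],[0,0,0,0]]'
python3 - <<'E'
from h import *
import pickle
plan((.4945,.2505,.24),86.5)
s=readout.observe();c=vision.camera("wrist");pickle.dump((s,c),open("w1.pkl","wb"))
crop(c["pixels"],0,0,640,400,1.25,"pics/w1.png",1.3)
E
```

```text
t: 1.85
ee_pos: [0.4801, 0.2506, 0.2404]
ee_rot: [0.031, 1.0, 0.0, -0.0]
contact_force: [-0.1, -0.4, 1.0]
width: 0.092
t 1.85 at [0.4801 0.2506 0.2404] yawy 86.41 F [-0.11 -0.42  0.97] w 0.092
spin first deg -0.09 shares -0.023  then tool mm [-14.4   0.8   0.4] shares [-0.359  0.021  0.011]
```

View pics/w1.png

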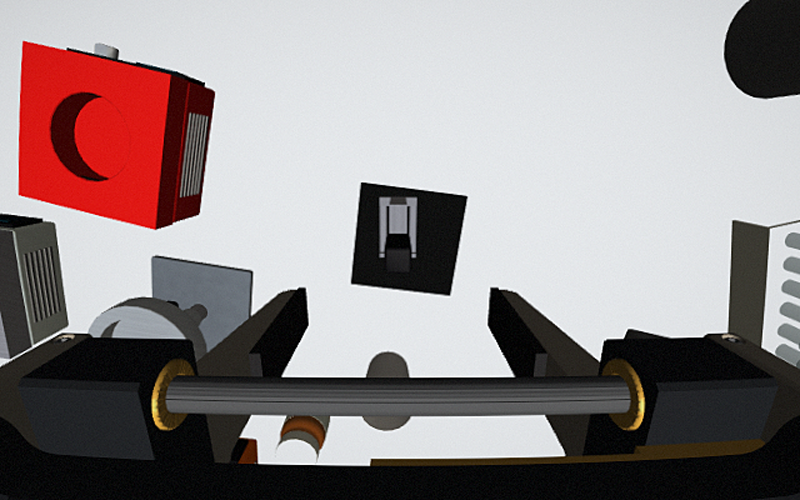

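```bash
python3 - <<'E'
from h import *
import pickle
s,c=pickle.load(open("w1.pkl","rb"))
crop(c["pixels"],280,140,380,240,6,"pics/w1c.png",2.5)
E
```

```text
(no output)
```

View pics/w1c.png

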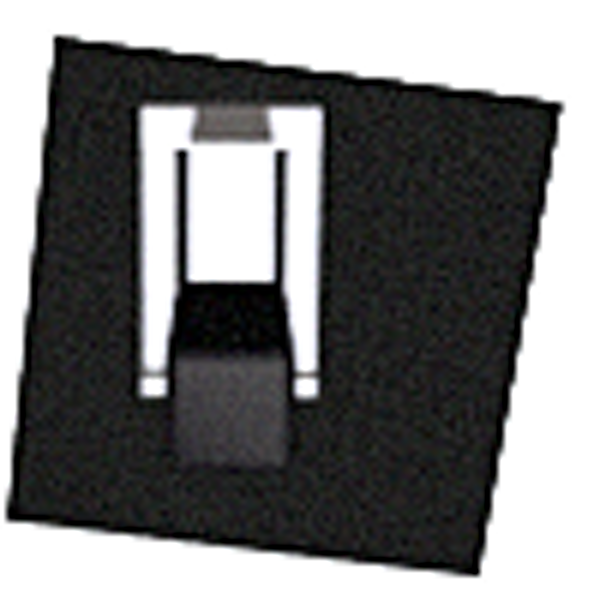

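```bash
python3 - <<'E'
from h import *
import pickle
s,c=pickle.load(open("w1.pkl","rb")); P=wristP(c,s)
np.set_printoptions(precision=4,suppress=True)
f=lambda p:[(280+(x+.5)/6-.5,140+(y+.5)/6-.5) for x,y in p]
g=onz(c,f([(175,357),(290,357),(290,466),(175,466)]),.141,P);print(g,g.mean(0))
t=onz(c,f([(153,398),(306,398)]),.018,P);print("tip ends",t,t.mean(0))
b=onz(c,f([(136,104),(325,104)]),.013,P);print("foot back",b,b.mean(0))
for a in(t,b): d=a[1]-a[0];print(np.degrees(np.arctan2(d[1],d[0]))%180)
d=t.mean(0)-b.mean(0);print("xaxis",np.degrees(np.arctan2(d[1],d[0])),np.linalg.norm(d[:2]))
m=onz(c,f([(58,37),(562,105),(478,573),(8,518)]),.003,P);print("mat",m.mean(0))
plan((.4945,.2505,.22),86.5)
E
```

```text
[[0.4842 0.2397 0.141 ]
 [0.4855 0.2603 0.141 ]
 [0.506  0.2592 0.141 ]
 [0.5046 0.2383 0.141 ]] [0.4951 0.2494 0.141 ]
tip ends [[0.5254 0.2275 0.018 ]
 [0.5279 0.2662 0.018 ]] [0.5266 0.2468 0.018 ]
foot back [[0.4518 0.2286 0.013 ]
 [0.4547 0.2749 0.013 ]] [0.4533 0.2518 0.013 ]
86.35913334758379
86.36721949567796
xaxis -3.8293683542005597 0.07352395916853356
mat [0.5098 0.2601 0.003 ]
t 1.9 at [0.4794 0.2518 0.2404] yawy 86.55 F [-0.27  0.4  -0.97] w 0.0919
spin first deg 0.05 shares 0.013  then tool mm [-15.2  -0.3  20.4] shares [-0.379 -0.008  0.509]
```

```bash
python3 -m inch '[[-0.38,-0.02,0,0],[0,0,0.5,0],[0,0,0.7,0],[0,0,0.7,0],[0,0,0.7,0],[0,0,0.5,0],[0,0,0.35,0],[0,0,0.2,0],[0,0,0.08,0],[0,0,0,0],[0,0,0,0]]'
python3 -c "
from h import *
plan((.495,.2497,.091),86.4)"
```

```text
t: 3.0
ee_pos: [0.4958, 0.2497, 0.0922]
ee_rot: [0.03, 1.0, 0.0, 0.001]
contact_force: [-0.2, -0.2, -0.0]
width: 0.0924
t 3.0 at [0.4958 0.2497 0.0922] yawy 86.52 F [-0.24 -0.23 -0.05] w 0.0924
spin first deg 0.12 shares 0.03  then tool mm [ 0.8 -0.1  1.2] shares [ 0.02  -0.001  0.029]
```

```bash
python3 -m inch '[[0.02,0,0.03,0],[0,0,0,0],[0,0,0,0],[0,0,0,0],[0,0,0,0],[0,0,0,0],[0,0,0,0],[0,0,0,0]]' 1
python3 -c "
from h import *
plan((.495,.2497,.091),86.4)"
```

```text
t: 3.8
ee_pos: [0.4943, 0.2494, 0.0901]
ee_rot: [0.03, 1.0, 0.0, 0.0]
contact_force: [0.5, -0.2, -0.2]
width: 0.0299
t 3.8 at [0.4943 0.2494 0.0901] yawy 86.51 F [ 0.49 -0.2  -0.21] w 0.0299
spin first deg 0.11 shares 0.029  then tool mm [-0.7  0.4 -0.9] shares [-0.016  0.01  -0.023]
```

```bash
python3 -m inch '[[0,0,0,0],[0,0,0,0],[0,0,0,0],[0,0,-0.1,0],[0,0,-0.3,0],[0,0,-0.5,0],[0,0,-0.6,0],[0,0,-0.6,0],[0,0,-0.6,0],[0,0,-0.6,0],[0,0,-0.6,0],[0,0,-0.6,0],[0,0,-0.5,0],[0,0,-0.3,0],[0,0,0,0]]'
python3 -c "
from h import *
plan((.655,-.015,.30),90)"
```

```text
t: 5.3
ee_pos: [0.495, 0.2497, 0.3041]
ee_rot: [0.03, 1.0, 0.001, 0.001]
contact_force: [-0.2, -0.4, -2.4]
width: 0.0236
t 5.3 at [0.495  0.2497 0.3041] yawy 86.51 F [-0.24 -0.36 -2.38] w 0.0236
spin first deg -3.49 shares -0.873  then tool mm [-159.9 -264.7    4.1] shares [-3.999 -6.617  0.102]
```

```bash
python3 -m inch '[[-0.3,-0.4,0,-0.4],[-0.45,-0.7,0,-0.47],[-0.45,-0.75,0,0],[-0.45,-0.75,0,0],[-0.45,-0.75,0,0],[-0.45,-0.75,0,0],[-0.45,-0.75,0,0],[-0.45,-0.75,0,0],[-0.35,-0.6,0,0],[-0.2,-0.4,0,0],[0,0,0,0],[0,0,0,0]]'
python3 - <<'E'
from h import *
import pickle
plan((.595,-.279,.30),95)
s=readout.observe();c=vision.camera("wrist");pickle.dump((s,c),open("w2.pkl","wb"))
crop(c["pixels"],0,0,640,400,1.25,"pics/w2.png",1.3)
E
```

```text
t: 6.5
ee_pos: [0.6517, -0.0148, 0.3013]
ee_rot: [-0.0, 1.0, 0.001, -0.001]
contact_force: [-0.6, 0.1, -2.0]
width: 0.0235
t 6.5 at [ 0.6517 -0.0148  0.3013] yawy 90.02 F [-0.64  0.11 -2.01] w 0.0235
spin first deg -4.98 shares -1.245  then tool mm [  79.5 -258.2    1.1] shares [ 1.988 -6.456  0.028]
```

View pics/w2.png

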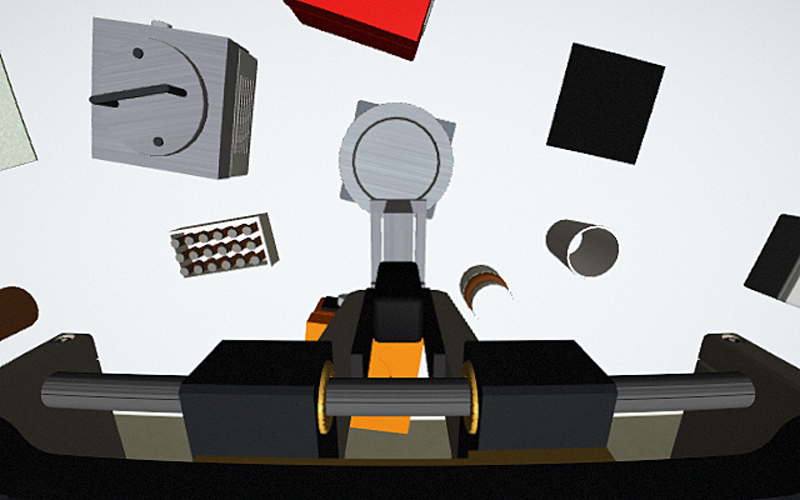

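```bash
python3 -m inch '[[0.1,-0.4,0,-0.4],[0.2,-0.7,0,-0.85],[0.24,-0.75,0,0],[0.24,-0.75,0,0],[0.24,-0.75,0,0],[0.24,-0.75,0,0],[0.24,-0.75,0,0],[0.24,-0.75,0,0],[0.2,-0.6,0,0],[0.05,-0.25,0,0],[0,0,0,0],[0,0,0,0],[0,0,0,0]]'
python3 - <<'E'
from h import *
import pickle
plan((.595,-.279,.30),95)
s=readout.observe();c=vision.camera("wrist");pickle.dump((s,c),open("w3.pkl","wb"))
crop(c["pixels"],230,30,390,150,5,"pics/w3.png",1.2)
s,c=pickle.load(open("w2.pkl","rb"))
crop(c["pixels"],260,70,380,180,5,"pics/w2c.png",1.2)
E
```

```text
t: 7.85
ee_pos: [0.5934, -0.2765, 0.3019]
ee_rot: [-0.045, 0.999, 0.001, 0.0]
contact_force: [0.1, 0.4, -2.2]
width: 0.0236
t 7.85 at [ 0.5934 -0.2765  0.3019] yawy 95.19 F [ 0.15  0.38 -2.24] w 0.0236
spin first deg 0.19 shares 0.049  then tool mm [-1.3 -2.6  1.9] shares [-0.033 -0.065  0.049]
```

View pics/w3.png

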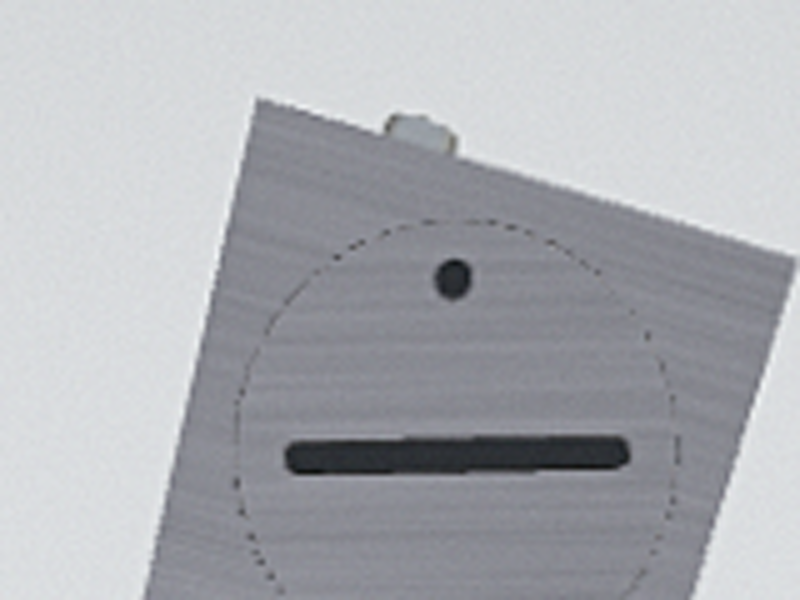

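View pics/w2c.png

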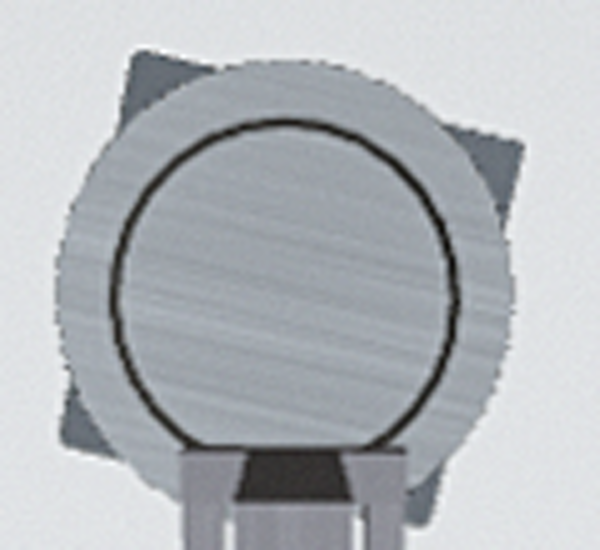

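```bash
python3 - <<'E'
from h import *
import pickle
from scipy.optimize import least_squares
np.set_printoptions(precision=4,suppress=True)
s,c=pickle.load(open("w3.pkl","rb")); P=wristP(c,s)
f=lambda p,o:[(o[0]+(x+.5)/5-.5,o[1]+(y+.5)/5-.5) for x,y in p]
b=onz(c,f([(284,457),(630,452)],(230,30)),.134,P); d=b[0]-b[1]
print("bar",b,b.mean(0),np.linalg.norm(d),np.degrees(np.arctan2(d[1],d[0]))%180)
q=onz(c,f([(237,450),(678,450)],(230,30)),.102,P);print("flange",q,q.mean(0),np.linalg.norm(q[0]-q[1]))
q=onz(c,f([(453,278)],(230,30)),.102,P);print("screw",q)
s,c=pickle.load(open("w2.pkl","rb")); P=wristP(c,s)
uo=f([(55,290),(515,290),(290,60),(100,165),(420,105),(495,215),(80,395),(120,455)],(260,70))
ui=f([(111,297),(459,297),(287,119),(160,190),(420,190),(150,410),(430,410)],(260,70))
t=pickle.load(open("c0.pkl","rb"))["top"]
vo=[(295+x/7,175+y/7) for x,y in[(90,305),(475,305),(283,113),(283,500)]]
sc=pickle.load(open("c0.pkl","rb"))["scene"]
so=[(260+x/4,120+y/4) for x,y in[(168,277),(355,277),(262,216),(262,337)]]
def res(p,which):
    e=[]
    for cc,PP,u,rad in which:
        w=onz(cc,u,p[2],PP); e+=list(np.hypot(w[:,0]-p[0],w[:,1]-p[1])-rad)
    return np.array(e)*1000
for nm,w in dict(wrist=[(c,P,uo,.058)],both=[(c,P,uo,.058),(t,t["pose"],vo,.058)],scene=[(sc,sc["pose"],so,.058)],all=[(c,P,uo,.058),(t,t["pose"],vo,.058),(sc,sc["pose"],so,.058)],inner=[(c,P,ui,.044)]).items():
    o=least_squares(res,[.585,-.015,.115],args=(w,)); print(nm,o.x,o.fun)
E
```

```text
bar [[ 0.52   -0.3228  0.134 ]
 [ 0.5111 -0.2379  0.134 ]] [ 0.5156 -0.2803  0.134 ] 0.08541569066908543 95.98009801151468
flange [[ 0.5192 -0.3388  0.102 ]
 [ 0.5085 -0.2211  0.102 ]] [ 0.5138 -0.2799  0.102 ] 0.11819651903341387
screw [[ 0.4706 -0.2852  0.102 ]]
wrist [ 0.5854 -0.017   0.1245] [ 0.6455  0.5153  0.3924 -0.8196  0.3726 -0.9751 -0.1023 -0.0739]
both [ 0.5846 -0.0169  0.122 ] [ 1.078   0.7793 -0.0527 -0.8575  0.0315 -0.9852  0.6964  0.9313  0.1939
 -1.5978 -1.2501  0.5276]
scene [ 0.5903 -0.0037  0.1385] [-1.1621 -1.1742  1.0501  1.1954]
all [ 0.5842 -0.0167  0.127 ] [ 0.4981 -0.1993 -1.1085 -1.6087 -1.0835 -2.0241  0.2383  0.5135 -0.3284
 -1.8219 -1.5581  0.0842 -1.2597  1.2821  2.5787  2.1945]
inner [ 0.5865 -0.0163  0.1276] [ 0.6835 -0.6996  1.3462 -1.3102 -0.4457 -0.3045  0.6132]
```

```bash
python3 -m inch '[[0.3,0,0,-0.1],[0.6,0,0,0],[0.6,0,0,0],[0.6,0,0,0],[0.6,0,0,0],[0.4,0,0,0],[0.2,0,0,0],[0,0,0,0]]'
python3 -c "
from h import *
plan((.4608,-.2844,.195),95.6)"
```

```text
t: 8.7
ee_pos: [0.4605, -0.2917, 0.3026]
ee_rot: [-0.047, 0.999, 0.0, 0.001]
contact_force: [0.7, -0.1, -2.5]
width: 0.0237
t 8.7 at [ 0.4605 -0.2917  0.3026] yawy 95.36 F [ 0.73 -0.11 -2.49] w 0.0237
spin first deg -0.24 shares -0.06  then tool mm [ -0.9   7.2 107.6] shares [-0.023  0.181  2.69 ]
```

```bash
python3 -m inch '[[-0.02,0.18,0,-0.06],[0,0,0.4,0],[0,0,0.6,0],[0,0,0.6,0],[0,0,0.6,0],[0,0,0.35,0],[0,0,0.14,0],[0,0,0,0],[0,0,0,0]]'
python3 - <<'E'
from h import *
import pickle
plan((.4608,-.2844,.195),95.6)
c=vision.camera("scene");pickle.dump(c,open("s2.pkl","wb"))
crop(c["pixels"],250,80,370,200,6,"pics/s2.png",1.5)
c=vision.camera("top");pickle.dump(c,open("t2.pkl","wb"))
crop(c["pixels"],405,200,525,300,6,"pics/t2.png",1.5)
E
```

```text
t: 9.6
ee_pos: [0.462, -0.2846, 0.1954]
ee_rot: [-0.049, 0.999, -0.0, 0.001]
contact_force: [-0.5, 0.8, -1.9]
width: 0.0237
t 9.6 at [ 0.462  -0.2846  0.1954] yawy 95.65 F [-0.46  0.81 -1.89] w 0.0237
spin first deg 0.05 shares 0.012  then tool mm [1.1 0.3 0.4] shares [0.029 0.009 0.009]
```

View pics/s2.png

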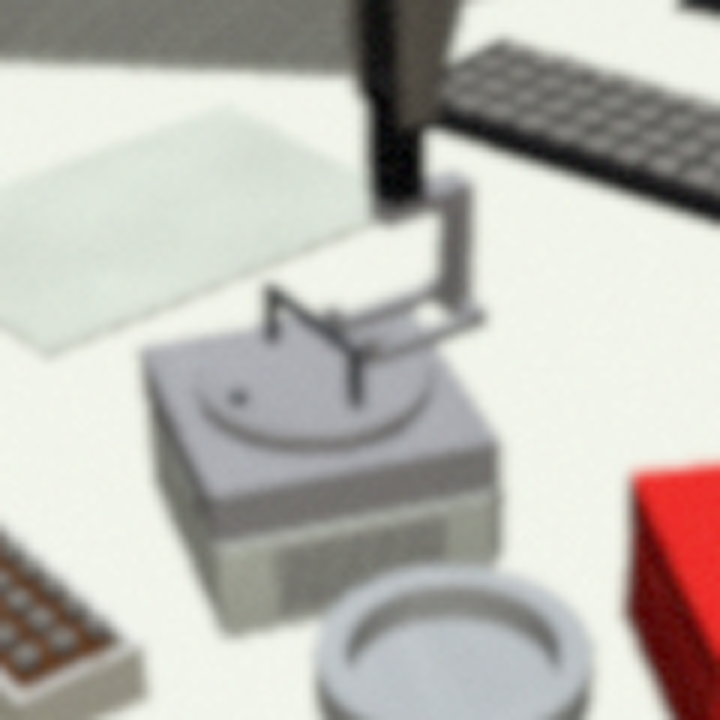

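View pics/t2.png

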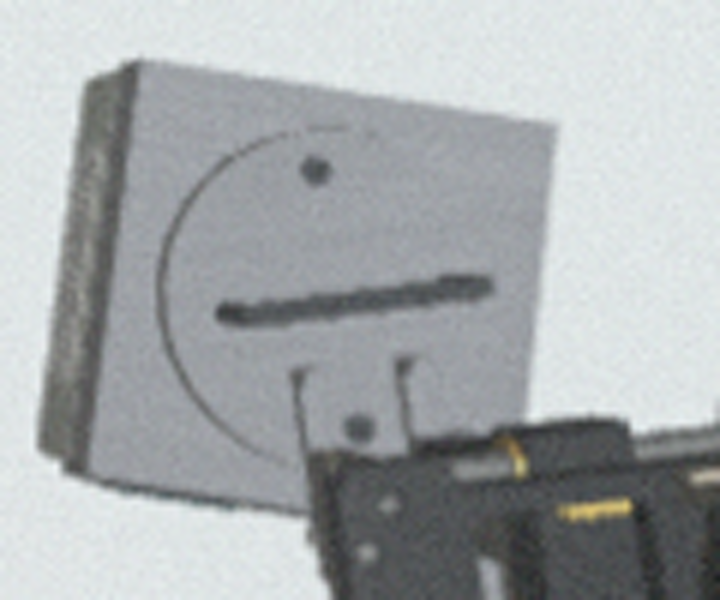

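```bash
python3 - <<'E'
from h import *
import pickle
np.set_printoptions(precision=1,suppress=True)
c=pickle.load(open("s2.pkl","rb"));t=pickle.load(open("t2.pkl","rb"))
a=np.radians(5.65);x=np.array([np.cos(a),np.sin(a),0]);y=np.array([-np.sin(a),np.cos(a),0])
o=np.array([.462,-.2846,.1083]);L=np.array([.5155,-.279,.076])
pts=[o+.031*x-.018*y+[0,0,.015],o+.031*x+.018*y+[0,0,.015],o-.041*x-.022*y+[0,0,.01],o-.041*x+.022*y+[0,0,.01],L+.035*y+[0,0,.06],L-.035*y+[0,0,.06],L+.039*y+[0,0,.026],L-.039*y+[0,0,.026],o-.041*x+.009*y+[0,0,.076]]
for f,cc,of,n in((6,c,(250,80),"pics/s2o.png"),(6,t,(405,200),"pics/t2o.png")):
    uv=proj(cc,pts,cc["pose"]); 
    im=cv2.resize(np.clip(cc["pixels"][of[1]:of[1]+120,of[0]:of[0]+120,::-1]*1.4,0,255).astype(np.uint8),None,fx=f,fy=f,interpolation=cv2.INTER_CUBIC)
    for i,p in enumerate((uv-of+.5)*f): cv2.circle(im,tuple(int(v) for v in p),4,((0,0,255) if i in(0,1,2,3,8) else (0,200,0)),1)
    cv2.imwrite(n,im[100:500,100:620] if f==6 and n[5]=='s' else im)
E
```

```text
(no output)
```

View pics/s2o.png

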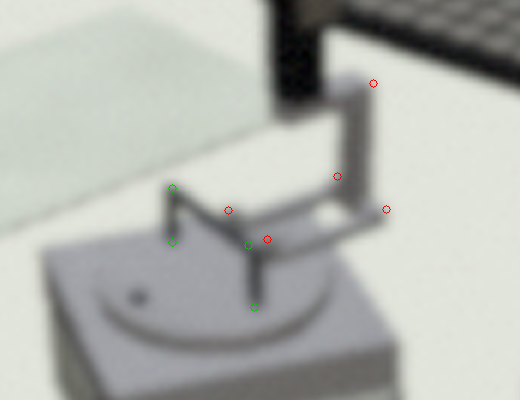

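View pics/t2o.png

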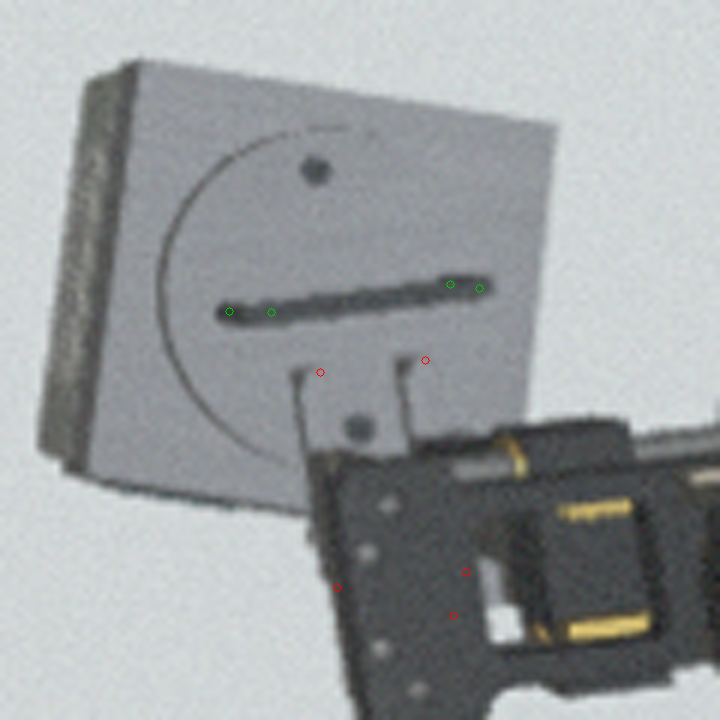

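```bash
python3 -m inch '[[-0.08,0,0,0],[-0.1,0,0,0],[-0.1,0,0,0],[-0.1,0,0,0],[-0.1,0,0,0],[-0.1,0,0,0],[0,0,0,0]]'
python3 -m inch '[[-0.1,0,0,0],[-0.12,0,0,0],[-0.12,0,0,0],[-0.12,0,0,0],[-0.12,0,0,0],[-0.1,0,0,0],[-0.06,0,0,0],[0,0,0,0],[0,0,0,0]]'
python3 - <<'E'
from h import *
import pickle
plan((.5155,-.279,.195),95.6)
c=vision.camera("scene");pickle.dump(c,open("s3.pkl","wb"))
crop(c["pixels"],270,90,350,170,8,"pics/s3.png",1.5)
E
```

```text
t: 10.4
ee_pos: [0.4849, -0.2818, 0.1944]
ee_rot: [-0.05, 0.999, -0.0, 0.0]
contact_force: [-0.1, -0.4, -2.5]
width: 0.0232
t: 11.3
ee_pos: [0.5135, -0.2792, 0.1944]
ee_rot: [-0.049, 0.999, 0.0, -0.0]
contact_force: [-0.1, -1.5, -2.2]
width: 0.0239
t 11.3 at [ 0.5135 -0.2792  0.1944] yawy 95.63 F [-0.09 -1.47 -2.22] w 0.0239
spin first deg 0.03 shares 0.008  then tool mm [-2.  -0.  -0.6] shares [-0.05  -0.    -0.014]
```

View pics/s3.png

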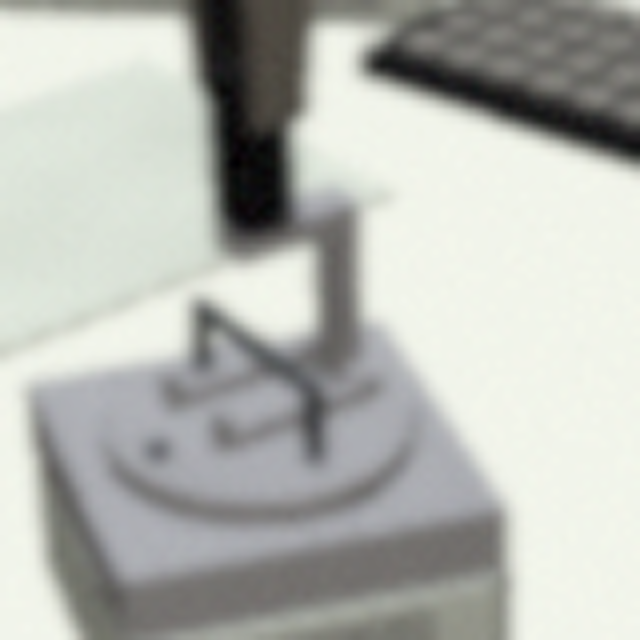

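```bash
python3 -m inch '[[-0.05,0,-0.03,0],[0,0,-0.05,0],[0,0,-0.05,0],[0,0,-0.05,0],[0,0,-0.05,0],[0,0,-0.025,0],[0,0,0,0]]'
python3 -m inch '[[0,0,-0.025,0],[0,0,-0.02,0],[0,0,0,0]]'
python3 -m inch '[[0,0,-0.02,0],[0,0,-0.02,0],[0,0,0,0]]'
```

```text
t: 12.05
ee_pos: [0.5158, -0.279, 0.2049]
ee_rot: [-0.049, 0.999, -0.0, 0.0]
contact_force: [0.2, -0.4, -2.6]
width: 0.0237
t: 12.35
ee_pos: [0.5157, -0.279, 0.2066]
ee_rot: [-0.049, 0.999, -0.0, 0.0]
contact_force: [-0.3, -0.4, -2.4]
width: 0.0237
t: 12.65
ee_pos: [0.5156, -0.2789, 0.2081]
ee_rot: [-0.049, 0.999, 0.0, -0.0]
contact_force: [0.3, 0.9, -1.6]
width: 0.0235
```

Contact is imminent, so I continue in sub-millimetre rows.

```bash
python3 -m inch '[[0,0,-0.02,0],[0,0,-0.02,0],[0,0,0,0]]'
python3 -m inch '[[0,0,-0.015,0],[0,0,-0.015,0],[0,0,0,0]]'
python3 -m inch '[[0,0,-0.015,0],[0,0,-0.015,0],[0,0,0,0]]'
```

```text
t: 12.95
ee_pos: [0.5148, -0.2786, 0.2084]
ee_rot: [-0.049, 0.999, 0.0, -0.001]
contact_force: [0.3, -0.1, -12.9]
width: 0.0235
t: 13.25
ee_pos: [0.5152, -0.2787, 0.2104]
ee_rot: [-0.049, 0.999, 0.0, -0.001]
contact_force: [0.2, -0.7, -12.8]
width: 0.0236
t: 13.55
ee_pos: [0.5156, -0.2788, 0.2121]
ee_rot: [-0.049, 0.999, 0.0, -0.0]
contact_force: [0.5, 0.4, -13.0]
width: 0.0237
```

```bash
python3 -m inch '[[0,0,-0.015,0],[0,0,-0.015,0],[0,0,-0.015,0],[0,0,0,0]]'
python3 -m inch '[[0,0,-0.015,0],[0,0,-0.015,0],[0,0,-0.015,0],[0,0,0,0]]'
python3 -m inch '[[0,0,-0.015,0],[0,0,-0.015,0],[0,0,-0.015,0],[0,0,0,0]]'
```

```text
t: 13.95
ee_pos: [0.5158, -0.2789, 0.2141]
ee_rot: [-0.049, 0.999, 0.0, 0.0]
contact_force: [-0.4, 0.4, -12.6]
width: 0.0234
t: 14.35
ee_pos: [0.5159, -0.279, 0.216]
ee_rot: [-0.049, 0.999, -0.0, 0.0]
contact_force: [1.0, 0.3, -11.0]
width: 0.0234
t: 14.75
ee_pos: [0.5162, -0.2792, 0.2185]
ee_rot: [-0.049, 0.999, -0.0, 0.001]
contact_force: [-0.4, 0.2, -5.8]
width: 0.0237
```

```bash
python3 -m inch '[[0,0,-0.02,0],[0,0,-0.03,0],[0,0,-0.04,0],[0,0,-0.04,0],[0,0,-0.02,0],[0,0,0,0],[0,0,0,0]]'
python3 - <<'E'
from h import *
plan((.5155,-.279,.28),95.6)
c=vision.camera("scene")
crop(c["pixels"],270,80,350,170,7,"pics/s4.png",1.5)
E
```

```text
t: 15.45
ee_pos: [0.5156, -0.279, 0.2234]
ee_rot: [-0.049, 0.999, 0.0, -0.0]
contact_force: [-0.1, -0.8, -9.9]
width: 0.0237
t 15.45 at [ 0.5156 -0.279   0.2234] yawy 95.63 F [-0.11 -0.8  -9.86] w 0.0237
spin first deg 0.03 shares 0.007  then tool mm [  0.1  -0.  -56.6] shares [ 3.000e-03 -1.000e-03 -1.414e+00]
```

View pics/s4.png

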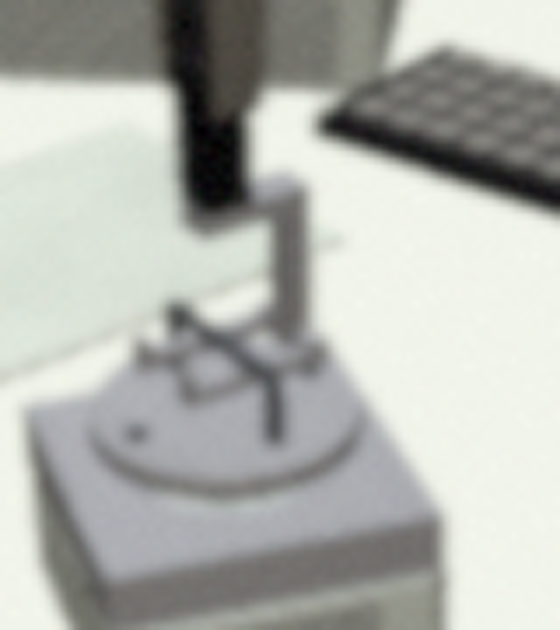

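```bash
python3 -m inch '[[0,0,-0.03,0],[0,0,-0.06,0],[0,0,-0.1,0],[0,0,-0.15,0],[0,0,-0.2,0],[0,0,-0.2,0],[0,0,-0.2,0],[0,0,-0.2,0],[0,0,-0.2,0],[0,0,-0.15,0],[0,0,-0.1,0],[0,0,-0.05,0],[0,0,0,0],[0,0,0,0],[0,0,0,0],[0,0,0,0]]'
python3 -c "
from h import *
plan((.5858,-.0163,.29),95.6)"
```

```text
t: 17.1
ee_pos: [0.5155, -0.2789, 0.2888]
ee_rot: [-0.049, 0.999, 0.0, -0.0]
contact_force: [0.0, 0.0, -9.8]
width: 0.0239
t 17.1 at [ 0.5155 -0.2789  0.2888] yawy 95.63 F [ 0.04  0.04 -9.82] w 0.0239
spin first deg 0.03 shares 0.008  then tool mm [-95.6 254.5  -1.2] shares [-2.389  6.362 -0.031]
```

```bash
python3 -m inch '[[-0.019,0.05,0,0],[-0.038,0.1,0,0],[-0.064,0.17,0,0],[-0.09,0.24,0,0],[-0.113,0.3,0,0],[-0.12,0.32,0,0],[-0.12,0.32,0,0],[-0.12,0.32,0,0],[-0.12,0.32,0,0],[-0.12,0.32,0,0],[-0.12,0.32,0,0],[-0.12,0.32,0,0],[-0.12,0.32,0,0],[-0.12,0.32,0,0],[-0.12,0.32,0,0],[-0.12,0.32,0,0],[-0.12,0.32,0,0],[-0.12,0.32,0,0],[-0.12,0.32,0,0]]'
python3 -m inch '[[-0.113,0.3,0,0],[-0.1,0.25,0,0],[-0.07,0.18,0,0],[-0.05,0.13,0,0],[-0.03,0.08,0,0],[-0.02,0.05,0,0],[0,0,0,0],[0,0,0,0],[0,0,0,0],[0,0,0,0],[0,0,0,0],[0,0,0,0]]'
python3 - <<'E'
from h import *
import pickle
plan((.5858,-.0163,.29),95.6)
s=readout.observe()
d={n:vision.camera(n) for n in("scene","top","wrist")};pickle.dump((s,d),open("c5.pkl","wb"))
crop(d["scene"]["pixels"],270,90,390,260,4.5,"pics/s5.png",1.4)
crop(d["top"]["pixels"],290,165,390,265,6,"pics/t5.png",1.5)
crop(d["wrist"]["pixels"],0,0,640,400,1.25,"pics/w5.png",1.2)
E
```

```text
t: 19.0
ee_pos: [0.5748, -0.0574, 0.2891]
ee_rot: [-0.049, 0.999, -0.0, 0.0]
contact_force: [0.6, 0.8, -10.0]
width: 0.0237
t: 20.2
ee_pos: [0.5858, -0.0177, 0.2891]
ee_rot: [-0.049, 0.999, -0.0, 0.0]
contact_force: [0.5, -0.2, -9.0]
width: 0.0236
t 20.2 at [ 0.5858 -0.0177  0.2891] yawy 95.63 F [ 0.46 -0.18 -8.98] w 0.0236
spin first deg 0.03 shares 0.007  then tool mm [-0.1  1.4 -0.9] shares [-0.003  0.035 -0.022]
```

View pics/s5.png

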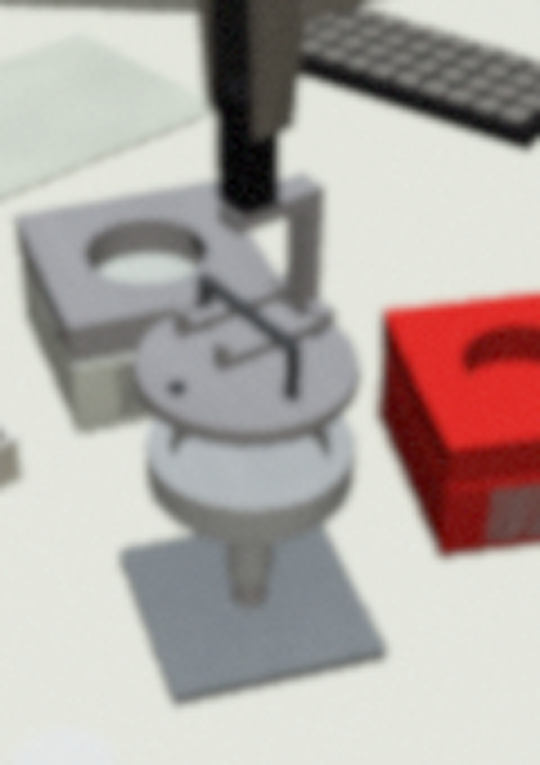

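View pics/t5.png

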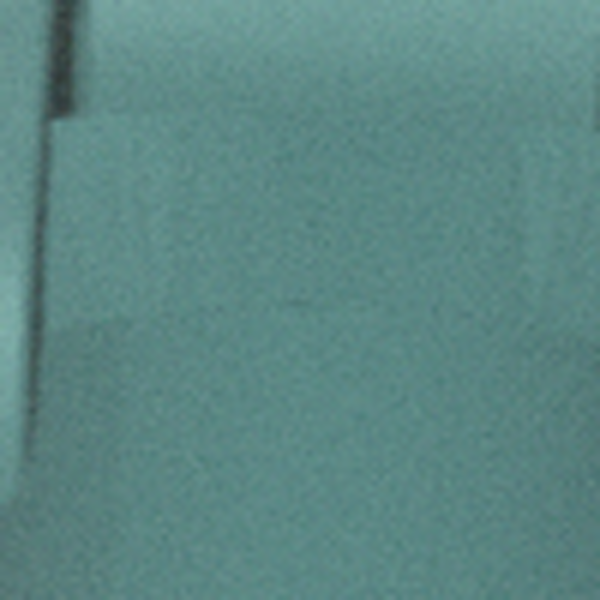

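View pics/w5.png

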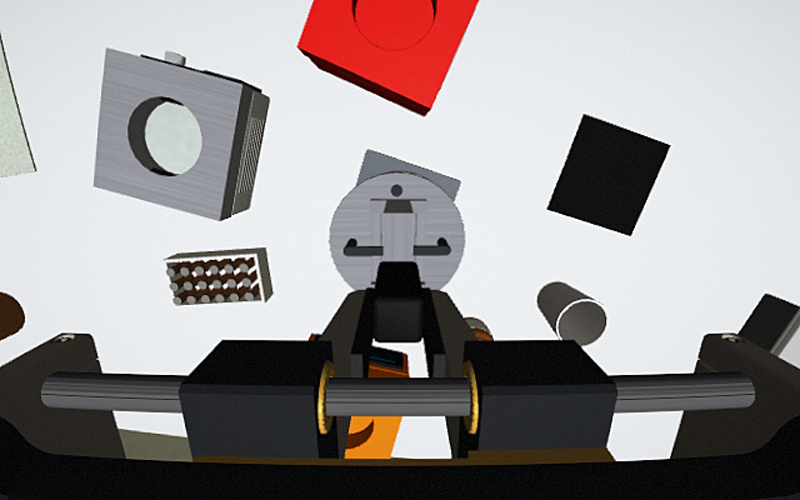

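```bash
python3 - <<'E'
from h import *
import pickle
s,d=pickle.load(open("c5.pkl","rb"))
c=d["wrist"];P=wristP(c,s)
im=cv2.resize(np.clip(c["pixels"][125:265,250:390,::-1]*1.2,0,255).astype(np.uint8),None,fx=5,fy=5,interpolation=cv2.INTER_CUBIC)
L=np.array([.5858,-.0177]);lz=s["ee_pos"][2]-.132;print(lz)
th=np.linspace(0,2*np.pi,72)
def draw(im,c,P,ctr,z,r,col,of,f):
    for p in (proj(c,np.c_[ctr[0]+r*np.cos(th),ctr[1]+r*np.sin(th),0*th+z],P)-of+.5)*f: cv2.circle(im,tuple(int(v) for v in p),2,col,-1)
draw(im,c,P,L,lz+.026,.06,(0,0,255),(250,125),5)
cv2.imwrite("pics/w5o.png",im)
c=d["scene"];P=c["pose"]
im=cv2.resize(np.clip(c["pixels"][130:230,280:370,::-1]*1.4,0,255).astype(np.uint8),None,fx=6,fy=6,interpolation=cv2.INTER_CUBIC)
draw(im,c,P,L,lz+.026,.06,(0,0,255),(280,130),6)
draw(im,c,P,(.5855,-.0165),.125,.058,(0,160,0),(280,130),6)
draw(im,c,P,(.5855,-.0165),.115,.058,(255,0,0),(280,130),6)
cv2.imwrite("pics/s5o.png",im)
E
```

```text
0.1571256805512073
```

View pics/w5o.png

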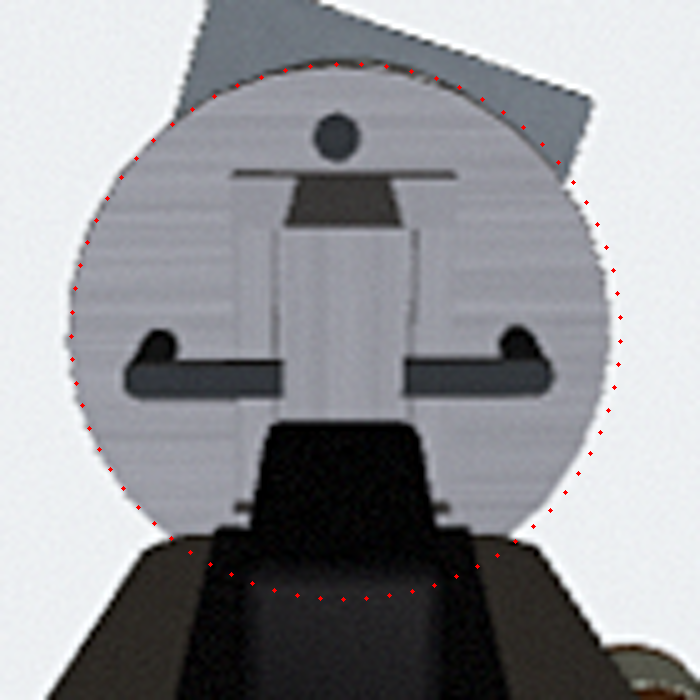

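View pics/s5o.png

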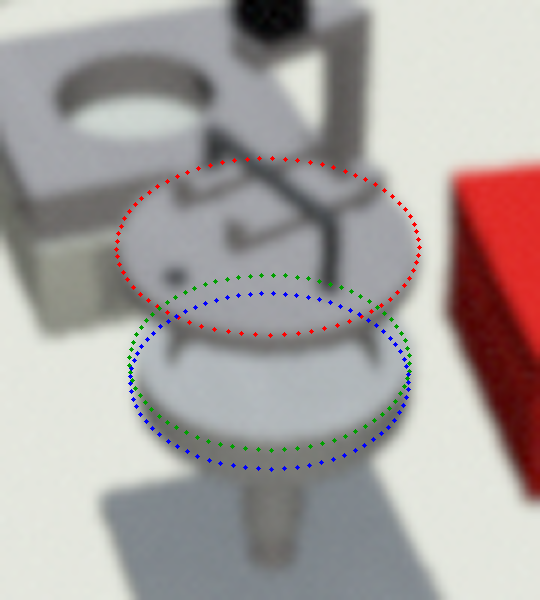

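```bash
python3 -m inch '[[-0.02,0.05,0,0],[0,0,0.05,0],[0,0,0.1,0],[0,0,0.15,0],[0,0,0.15,0],[0,0,0.1,0],[0,0,0.07,0],[0,0,0.05,0],[0,0,0.03,0],[0,0,0,0],[0,0,0,0]]'
python3 -m inch '[[0,0,0.03,0],[0,0,0.03,0],[0,0,0.03,0],[0,0,0,0],[0,0,0,0]]'
python3 -m inch '[[0,0,0.03,0],[0,0,0.03,0],[0,0,0.03,0],[0,0,0,0],[0,0,0,0]]'
```

```text
t: 21.45
ee_pos: [0.5865, -0.0155, 0.2613]
ee_rot: [-0.049, 0.999, 0.0, 0.0]
contact_force: [0.1, 0.1, -9.4]
width: 0.0241
t: 21.95
ee_pos: [0.5864, -0.0155, 0.2575]
ee_rot: [-0.049, 0.999, -0.0, 0.0]
contact_force: [0.1, -0.6, -8.1]
width: 0.0237
t: 22.45
ee_pos: [0.5864, -0.0156, 0.2538]
ee_rot: [-0.049, 0.999, -0.0, -0.0]
contact_force: [0.6, -1.1, -9.5]
width: 0.024
```

```bash
python3 -m inch '[[0,0,0.03,0],[0,0,0.03,0],[0,0,0.03,0],[0,0,0,0],[0,0,0,0]]'
python3 -m inch '[[0,0,0.025,0],[0,0,0.025,0],[0,0,0,0],[0,0,0,0]]'
python3 -m inch '[[0,0,0.025,0],[0,0,0.025,0],[0,0,0,0],[0,0,0,0]]'
```

```text
t: 22.95
ee_pos: [0.5864, -0.0155, 0.2502]
ee_rot: [-0.049, 0.999, -0.0, -0.0]
contact_force: [0.0, -0.2, -10.0]
width: 0.0238
t: 23.35
ee_pos: [0.5865, -0.0155, 0.2484]
ee_rot: [-0.049, 0.999, 0.0, 0.0]
contact_force: [-0.2, -0.0, -9.1]
width: 0.0242
t: 23.75
ee_pos: [0.5869, -0.0156, 0.247]
ee_rot: [-0.049, 0.999, 0.0, 0.001]
contact_force: [0.9, 0.2, -1.9]
width: 0.0237
```

```bash
python3 - <<'E'
from h import *
import pickle
s=readout.observe();print(s["contact_force"])
d={n:vision.camera(n) for n in("scene","wrist")};pickle.dump((s,d),open("c6.pkl","wb"))
crop(d["scene"]["pixels"],280,130,370,230,6,"pics/s6.png",1.4)
crop(d["wrist"]["pixels"],240,110,400,270,4,"pics/w6.png",1.2)
E
```

```text
[ 0.87644557  0.20465605 -1.9483014 ]
```

View pics/s6.png

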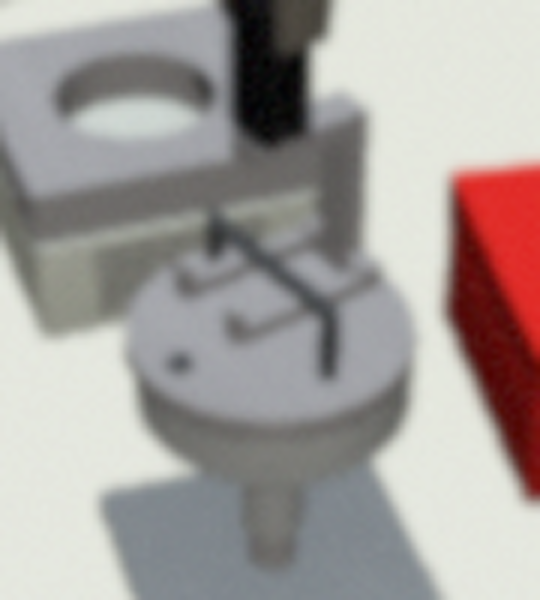

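View pics/w6.png

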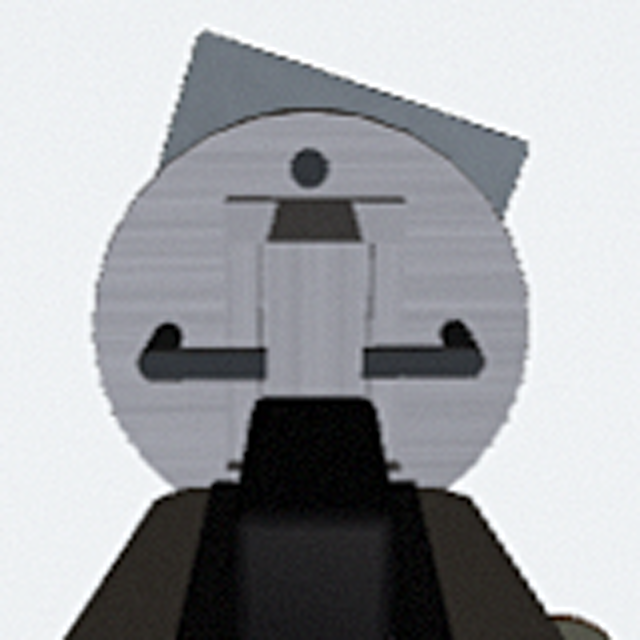

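```bash
python3 -m inch '[[0,0,0.05,0],[0,0,0.05,0],[0,0,0.05,0],[0,0,0.05,0],[0,0,0.05,0],[0,0,0.05,0],[0,0,0.02,0],[0,0,0,0],[0,0,0,0]]'
python3 - <<'E'
from h import *
import pickle
s=readout.observe();print(s["contact_force"],s["ee_pos"])
d={n:vision.camera(n) for n in("scene",)}
crop(d["scene"]["pixels"],285,150,365,220,8,"pics/s7.png",1.4)
E
```

```text
t: 24.75
ee_pos: [0.5865, -0.0156, 0.2335]
ee_rot: [-0.049, 0.999, -0.0, 0.0]
contact_force: [-0.1, -0.5, -2.5]
width: 0.024
[-0.09029514 -0.45194239 -2.52197032] [ 0.58646365 -0.01555752  0.23354174]
```

View pics/s7.png

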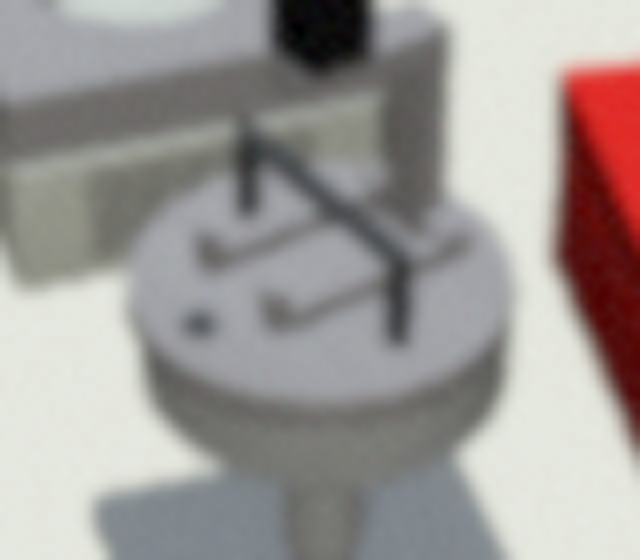

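```bash
python3 -m inch '[[0.05,0,0,0],[0.08,0,0,0],[0.08,0,0,0],[0.08,0,0,0],[0.08,0,0,0],[0.08,0,0,0],[0,0,0,0]]'
python3 -m inch '[[0.06,0,0,0],[0.08,0,0,0],[0.08,0,0,0],[0.08,0,0,0],[0.08,0,0,0],[0.08,0,0,0],[0,0,0,0]]'
```

```text
t: 25.5
ee_pos: [0.5681, -0.0174, 0.2336]
ee_rot: [-0.049, 0.999, 0.0, -0.0]
contact_force: [-0.2, 0.1, -2.0]
width: 0.0239
t: 26.2
ee_pos: [0.5498, -0.0192, 0.2335]
ee_rot: [-0.049, 0.999, 0.0, -0.0]
contact_force: [0.4, 0.5, -2.8]
width: 0.0237
```

```bash
python3 -m inch '[[0.1,0,0,0],[0.2,0,0,0],[0.3,0,0,0],[0.3,0,0,0],[0.3,0,0,0],[0.2,0,-0.1,0],[0.1,0,-0.3,0],[0,0,-0.5,0],[0,0,-0.5,0],[0,0,-0.4,0],[0,0,-0.1,0],[0,0,0,0],[0,0,0,0]]'
python3 - <<'E'
from h import *
plan((.497,.2497,.3),86.4)
c=vision.camera("scene"); crop(c["pixels"],250,80,400,260,4,"pics/s8.png",1.4)
E
```

```text
t: 27.5
ee_pos: [0.4901, -0.025, 0.309]
ee_rot: [-0.049, 0.999, -0.0, -0.0]
contact_force: [-0.1, -0.2, -2.8]
width: 0.0236
t 27.5 at [ 0.4901 -0.025   0.309 ] yawy 95.64 F [-0.1  -0.21 -2.77] w 0.0236
spin first deg 9.24 shares 2.31  then tool mm [ 10.3 274.6   8.9] shares [0.258 6.864 0.224]
```

View pics/s8.png

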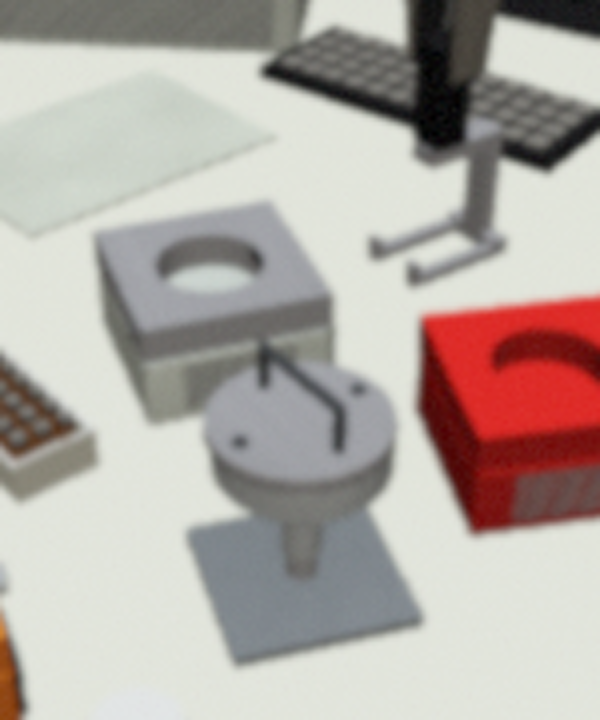

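```bash
python3 -m inch '[[0,0.1,0,0.5],[0,0.3,0,0.6],[0,0.5,0,0.6],[-0.03,0.7,0,0.61],[-0.03,0.7,0,0],[-0.03,0.7,0,0],[-0.03,0.7,0,0],[0,0.7,0,0],[0,0.7,0,0],[0,0.7,0,0],[0,0.5,0,0],[0,0.3,0,0],[0,0.1,0,0],[0,0,0,0],[0,0,0,0],[0,0,0,0]]'
python3 -c "
from h import *
plan((.511,.259,.095),86.4)"
```

```text
t: 29.15
ee_pos: [0.5073, 0.241, 0.3096]
ee_rot: [0.032, 0.999, -0.0, 0.0]
contact_force: [0.2, 0.3, -2.8]
width: 0.0236
t 29.15 at [0.5073 0.241  0.3096] yawy 86.29 F [ 0.24  0.35 -2.81] w 0.0236
spin first deg -0.11 shares -0.027  then tool mm [ -2.5  18.2 214.6] shares [-0.062  0.456  5.365]
```

```bash
python3 -m inch '[[-0.06,0.25,0,0],[0,0.2,0.2,0],[0,0,0.5,0],[0,0,0.7,0],[0,0,0.7,0],[0,0,0.7,0],[0,0,0.7,0],[0,0,0.6,0],[0,0,0.4,0],[0,0,0.3,0],[0,0,0.2,0],[0,0,0.1,0],[0,0,0,0],[0,0,0,0]]'
python3 -m inch '[[0,0,0.05,0],[0,0,0.05,0],[0,0,0.05,0],[0,0,0.05,0],[0,0,0,0],[0,0,0,0]]'
```

```text
t: 30.55
ee_pos: [0.5111, 0.2604, 0.1062]
ee_rot: [0.031, 1.0, 0.0, 0.001]
contact_force: [-0.2, 0.9, -1.9]
width: 0.0236
t: 31.15
ee_pos: [0.5106, 0.2601, 0.0974]
ee_rot: [0.031, 1.0, -0.0, -0.0]
contact_force: [-0.1, 0.0, -2.2]
width: 0.0235
```

```bash
python3 -m inch '[[0,0,0.03,0],[0,0,0.03,0],[0,0,0.03,0],[0,0,0.03,0],[0,0,0,0],[0,0,0,0]]'
python3 -m inch '[[0,0,0.02,0],[0,0,0.02,0],[0,0,0,0],[0,0,0,0]]'
```

```text
t: 31.75
ee_pos: [0.5106, 0.2601, 0.0927]
ee_rot: [0.031, 1.0, -0.0, -0.0]
contact_force: [-0.4, -0.6, -1.8]
width: 0.0239
t: 32.15
ee_pos: [0.5106, 0.2601, 0.0911]
ee_rot: [0.031, 1.0, -0.0, -0.0]
contact_force: [-0.5, -0.5, -2.2]
width: 0.0234
```

```bash
python3 -m inch '[[0,0,0.015,0],[0,0,0.015,0],[0,0,0,0],[0,0,0,0]]'
python3 -m inch '[[0,0,0.015,0],[0,0,0,0],[0,0,0,0]]'
```

```text
t: 32.55
ee_pos: [0.5108, 0.2602, 0.0901]
ee_rot: [0.031, 1.0, 0.0, 0.0]
contact_force: [0.5, -0.0, -1.1]
width: 0.0235
t: 32.85
ee_pos: [0.5109, 0.2603, 0.0901]
ee_rot: [0.031, 1.0, 0.0, 0.0]
contact_force: [-2.0, -0.2, 4.8]
width: 0.0232
```

```bash
python3 -m inch '[[0,0,-0.008,0],[0,0,0,0],[0,0,0,0],[0,0,0,0],[0,0,0,0],[0,0,0,0],[0,0,0,0],[0,0,0,0],[0,0,0,0]]' 0
python3 -m inch '[[0,0,-0.1,0],[0,0,-0.3,0],[0,0,-0.5,0],[0,0,-0.6,0],[0,0,-0.6,0],[0,0,-0.6,0],[0,0,-0.6,0],[0,0,-0.4,0],[0,0,-0.2,0],[0,0,0,0]]'
python3 - <<'E'
from h import *
import pickle
s=readout.observe();print(s["t"],s["contact_force"],s["ee_pos"],s["width"])
d={n:vision.camera(n) for n in("scene","top","wrist")};pickle.dump((s,d),open("c9.pkl","wb"))
crop(d["scene"]["pixels"],240,120,480,320,3.2,"pics/s9.png",1.4)
crop(d["top"]["pixels"],170,160,390,300,3.5,"pics/t9.png",1.8)
crop(d["wrist"]["pixels"],0,0,640,400,1.25,"pics/w9.png",1.6)
E
```

```text
t: 33.75
ee_pos: [0.5107, 0.2601, 0.0896]
ee_rot: [0.031, 1.0, 0.0, 0.0]
contact_force: [0.3, -0.4, 0.2]
width: 0.0918
t: 34.75
ee_pos: [0.5112, 0.2605, 0.2473]
ee_rot: [0.031, 1.0, 0.001, 0.001]
contact_force: [0.6, -0.1, -1.1]
width: 0.0917
34.75 [ 0.62661217 -0.11131127 -1.11072541] [0.51120709 0.26046242 0.24727882] 0.09173986103730869
```

View pics/s9.png

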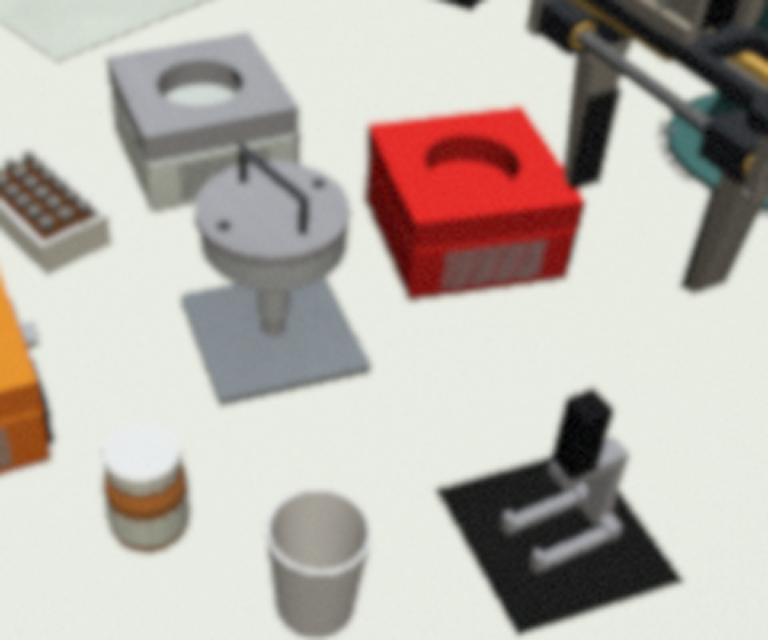

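View pics/t9.png

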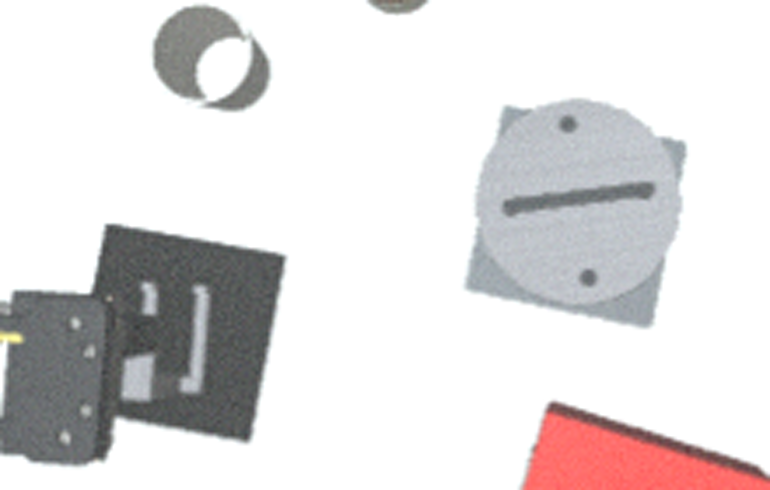

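View pics/w9.png

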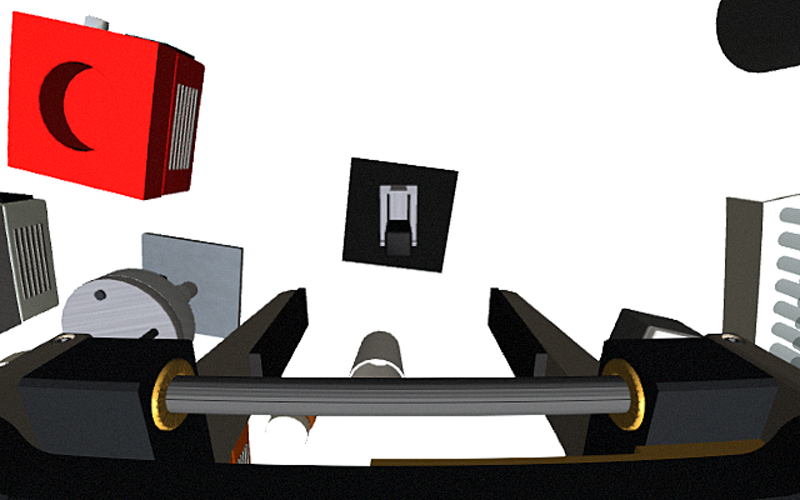

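```bash
python3 - <<'E'
from h import *
import pickle
s,d=pickle.load(open("c9.pkl","rb"));t=d["top"]
f=lambda p:[(170+(x+.5)/3.5-.5,160+(y+.5)/3.5-.5) for x,y in p]
print("screws",onz(t,f([(568,124),(588,278)]),.142,t["pose"]).mean(0))
q=onz(t,f([(475,200),(682,202),(578,98),(580,304)]),.142,t["pose"]);print("flange",q.mean(0),np.linalg.norm(q[0]-q[1]),np.linalg.norm(q[2]-q[3]))
q=onz(t,f([(508,208),(650,189)]),.174,t["pose"]);print("bar",q.mean(0),np.linalg.norm(q[0]-q[1]))
E
```

```text
screws [ 0.58586978 -0.01472676  0.142     ]
flange [ 0.58581622 -0.01512057  0.142     ] 0.1200773922646465 0.11966517462219622
bar [ 0.58489867 -0.01493743  0.174     ] 0.07959661903665088
```

```bash
python3 -c "
from bench import r
print(r.finish_job())"
```

```text
the job is handed in; nothing more can be done
None
```

I lifted the lid straight out of the heater with the lifter, carried it level and set it in the dish of the rest. I then slid the fork out, stood the lifter back on its mat and handed the job in at about 35 s. The hand-in gives no verdict.

- **Pull-out force:** the wrist read at most about 13 N while pulling the lid free, including the lifter's own 2.4 N. That is below the 20 N limit on the lid.
- **Feeling for the dish:** the lid touched down with its flange on the rim at about 0.13 m. My camera estimates of the rim height scattered from 0.122 to 0.128 m. One scene-only fit gave 0.1385 m, which I discarded.
- **Lid at rest:** the last top-camera picture puts the lid's centre about 1 to 2 mm from the rest's centre. The flange lies flat on the dish with no gap, and the fork is off the lid.
- **Lifter at rest:** it stands upright, all of it on the mat, about 1 to 2 mm from the mat's middle by the tool position at release. I pressed with about 7 N for a moment when setting it down.
- **Everything else:** the gripper is open and clear. The vial rack, jar and beaker look untouched in the last pictures, though I did not measure them.

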